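# Log a bayonet fit trial and hold the filter cell home

### The job

Run one fit trial of the bayonet filter cell: first log it by swinging the red-tipped advance lever on the grey counter all the way to its stop and letting it spring right back. Then turn the black knurled collar on the test mount, feeling downwards as you go, until its hidden keyways drop over the pins, push it down fully home against the spring, and finish while still holding it pressed home - do not let go of it. Leave the other things on the bench where they are.

Things in the scene. Friction and masses are not known exactly. Their poses are not given: they have to be found in the camera images.
- counter: Trial counter, a grey box 84 (x) x 80 (y) x 42 mm high on a dark foot plate 110 x 60 x 6 mm, fixed to the bench. Origin: centre of its underside. Its front, with a black window of four white drums, faces its own -x. The advance lever lies on its top.
- advance_lever (a joint): Lever on the counter's top, vertical axis: 0 = at rest, 1.1 rad = at its stop; grows clockwise seen from above. In the counter's frame the arm points from the hinge at angle pi + 0.55 - value from +x (at rest to front and -y, at the stop to front and +y). Return spring 0.07 to 0.21 N m, 1 to 4 N at the post; let go, it swings back by itself.
- lever_hinge (a point): Point on the lever's vertical hinge axis, 20 mm behind (+x of) the counter's centre, at the underside of the lever, 45.5 mm above the bench.
- lever_post (a point): Centre of the top of the upright red thumb post (13 mm diameter) at the lever's end, 52 mm from the hinge axis. The post's top is 80.5 mm above the bench and stands 28 mm clear above the lever arm (arm 6 mm thick, its top at 52.5 mm).
- mount: Bare metal test mount, fixed, upright: flange 92 mm wide, 14 mm high; column 47 mm diameter to 50 mm height; above it a dark sprung sleeve (41 mm) and a steel spigot 34 mm diameter, its top at 94 mm. Three equally spaced brass pins, 5 mm wide, stand out from the spigot, tops at 83 mm, hidden by the collar. Origin: centre of its underside at bench level; z up.
- collar: Loose bayonet filter cell over the spigot: black knurled collar 52 mm diameter, 38 mm high, amber glass in its closed flat top, 120 g. Origin: centre of its lower rim; z up. At the start it stands on the pins, origin 75 mm above the bench. Inside are three equally spaced 9 mm keyways, out of sight, at an unmarked angle: found by feel within a third of a turn (window about 0.2 rad).
- spring_seat (a joint): Travel of the sprung sleeve below the pins: 0 = up. With the keyways over the pins the collar drops 7 mm onto it (collar origin at 68 mm), then goes 8 mm further against the spring (3 N rising to 9 N) to a hard stop, fully home: collar origin at 60 mm, top at 98 mm, sleeve at about 0.008 m. Let go, the spring lifts the collar again.
- dust_blower: Black rubber dust blower, 47 x 47 x 108 mm, standing at the back. Bystander. Origin: centre of its underside.
- specimen_green: Green mounted specimen, a disc 30 mm diameter, 15 mm high. Bystander. Origin: centre of its underside.
- specimen_black: Black mounted specimen, a disc 30 mm diameter, 16 mm high. Bystander. Origin: centre of its underside.
- reference_disc_0: Flat metal reference disc, 62 mm diameter, 12 mm high, lying in the shallow tray. Bystander. Origin: centre of its underside.
- reference_block_0: Flat metal reference block 35 x 60 x 10 mm lying in the shallow tray. Bystander. Origin: centre of its underside.
There are look-alikes about, which are no part of the job. What is shaped like the collar but green is not meant.

How it is judged:
On the way, in this order (a step that is already met when the one before it is completed fails the run):
1. the advance lever is swung to its stop (value of joint advance_lever above 1.02 rad), for 0.05 s.
2. the lever is let go and has sprung back (value of joint advance_lever below 0.08 rad and contact force between the fingers and counter below 0.2 N), for 0.1 s.
3. the collar has dropped over the pins (z of collar in the frame of mount below 0.0705 m and horizontal distance between collar and mount below 0.004 m), for 0.1 s.
4. the collar is held pushed home against its spring (z of collar in the frame of mount below 0.062 m and value of joint spring_seat above 0.006 m and contact force between the fingers and collar above 2 N), for 0.3 s.
At the end, for the whole second after the job is handed in: Collar upright over the spigot (0.08 rad, 4 mm off-centre), pins in its keyways, pressed to within 2 mm of its hard stop with the sprung sleeve down more than 6 mm, at rest, the fingers still bearing on it with over 2 N; the lever sprung back to within 0.08 rad of rest (all of step 4 and horizontal distance between collar and mount below 0.004 m and angle between collar's own z axis and vertical below 0.08 rad and linear speed of collar below 0.02 m/s and value of joint advance_lever below 0.08 rad); the arm keeps its last pose, push and grip.
It fails at once if a bystander is moved more than 20 mm (distance of any of dust_blower, specimen_green, specimen_black, reference_disc_0, reference_block_0 from where it was at the start of the episode above 0.02 m).
It also fails if it takes over 72 s, if anything falls off the work surface, if the arm or the gripper's body presses on something with over 40 N, if the wrist force passes 120 N, or if a joint passes its speed limit or range.

### The arm

A 7-joint arm with a two-finger parallel gripper is mounted at the origin on a cart in front of the work surface, level with it; the furniture and walls round the work are solid. World frame = base frame: x ahead of the robot, y to its left, z up, the work surface at z = 0. Lengths are in m, angles in rad, forces in N, time in s.
With the tool pointing down it reaches from about 0.425 to 0.825 m from the base axis. Payload 3.6 kg.
Tool frame: the origin (TCP) lies where the fingers leave the gripper's body, on its centre line; the fingertips stand 73 mm ahead of it and the grasp point (between the pads) lies 54 mm ahead of it; z points along the fingers, y is the line along which they close (so a half turn about z gives the same grasp; the last joint's range is limited). The gripper opens to 85 mm and grips with 20 to 120 N. Pads are 22 mm wide; open, the fingers measure 114 mm over their backs; the gripper's body (76 mm by 85 mm) begins 54 mm behind the grasp point. The pads swing forward as they close: fully open they stand 13 mm farther back than shut.
Start: joints at [-1.133, 0.615, -0.013, 1.423, 0.008, 1.103, -0.04], TCP at [0.291, 0.581, 0.304] pointing down, gripper open.
Joint ranges: [-3.12, 3.12], [-0.3, 2.06], [-1.34, 1.32], [0.26, 2.42], [-1.36, 4.5], [0.01, 1.98], [-2.84, 2.84]. Speed limits (rad/s): [2.79, 2.79, 3.14, 3.14, 3.14, 3.14, 3.14].

### API

Orientations are given as a unit quaternion [x, y, z, w].
In Python, from station import arm, snapshot, camera_info, ticket gives the robot as it stands. Calls block until the motion is done:
- arm.movep(position, orientation): joint-space move of the TCP to a pose.
- arm.line_to(position, velocity=0.15, ori=None): straight line of the TCP; ori=None keeps the orientation; velocity is the mean speed in m/s.
- arm.move_j(angles): joint-space move.
- arm.move_gripper(opening, effort=None): opening from 0.0 (shut) to 1.0 (fully open); effort is the grip in N (None keeps the last); returns when the fingers have stopped.
- arm.pause(seconds).
- arm.ik(position, orientation): joint angles nearest the present ones, or None.
- snapshot(name): name is "scene" or "side" or "wrist"; returns the picture (480x640x3 uint8, blue, green, red); there is no depth.
- camera_info(name): a dict with "fx", "fy", "cx", "cy" (pixels), "R" (3x3) and "t" (3): a world point X has camera coordinates R X + t; the wrist camera has in their place "T_tool_cam" (4x4, takes a point from camera to tool coordinates, whose origin is the TCP and whose axes are the flange's). Camera axes: x right, y down, z forward; pixel columns grow to the right and rows downward; lengths in m; the calibration is good to about 2 mm. The wrist camera is an equidistant fisheye: a pixel r from the principal point sees the ray r / f radians off the axis. A picture is of the moment at which its call begins: read the wrist's pose just before it. camera_info takes no time and is no camera call.
A pose or a line that the arm cannot do raises arm.MotionError and nothing moves.
- ticket.finish_job(): hands the job in; it is judged then, once.
Readings, each from a call of its own:
- arm.read_time(): time.
- arm.read_joint_positions(): joint angles.
- arm.read_dq(): joint speeds.
- arm.read_effort(): joint torques, N m.
- arm.read_tool_pos(): TCP position.
- arm.read_eef_rot(): TCP orientation.
- arm.read_ft_force(): force on the tool from outside, world axes, zero at the start.
- arm.read_wrist_torque(): the same for the moment, N m.
- arm.read_opening(): opening from 0.0 (shut) to 1.0 (fully open).
- arm.read_finger_force(): force on a finger pad.
Only numpy, scipy, OpenCV 4.12 (cv2) and the standard library are available. Lean on these libraries where they do the work, as an engineer would, in place of code of your own. Each camera call takes 0.05 s, during which the arm holds its last target. There are 200 camera calls.

## Working session

There is one attempt and no reset: what is moved stays moved. The work goes in short steps, each a Python script; the robot and the scene stay as the last script left them, time stands still between calls to the robot, and variables do not carry over. Pictures are saved under pics/ and viewed, at most 10 in all, crops included, and the job is handed in when it is done.

```bash
ls; mkdir -p pics; python3 - <<'E'
from station import arm, snapshot, camera_info
import cv2,json
for n in("scene","side"):
    cv2.imwrite(f"pics/{n}0.png",snapshot(n)); c=camera_info(n); print(n,c)
print(camera_info("wrist")); print(arm.read_time(),arm.read_tool_pos(),arm.read_eef_rot(),arm.read_ft_force())
E
```

```text
pics
scene {'fx': 620.263763374413, 'fy': 620.263763374413, 'cx': 312.49518357869994, 'cy': 237.5005602645565, 'R': array([[ 0.70087751, -0.71311455, -0.01543874],
       [-0.3767222 , -0.35170466, -0.8569622 ],
       [ 0.60568234,  0.60644165, -0.51514797]]), 't': array([-0.37770355,  0.29022969,  0.98410681])}
side {'fx': 517.1184180058161, 'fy': 517.1184180058161, 'cx': 314.3380948415096, 'cy': 236.07429375387548, 'R': array([[-0.95298573, -0.30241394, -0.01907898],
       [-0.15763089,  0.54854061, -0.82113075],
       [ 0.25878698, -0.77951845, -0.57042115]]), 't': array([0.5120988 , 0.13341107, 1.10107813])}
{'fx': 371.64829954431775, 'fy': 371.64829954431775, 'cx': 315.2584562532378, 'cy': 243.6128113906381, 'T_tool_cam': array([[ 2.61898577e-04, -9.62238077e-01, -2.72209138e-01,
         6.93603965e-02],
       [ 9.99999966e-01,  2.57288635e-04,  5.26273547e-05,
         3.98657258e-04],
       [ 1.93962730e-05, -2.72209143e-01,  9.62238111e-01,
        -7.10668644e-02],
       [ 0.00000000e+00,  0.00000000e+00,  0.00000000e+00,
         1.00000000e+00]])}
0.1 [0.29052801 0.58087045 0.30285245] [ 2.29794461e-01  9.73238483e-01 -1.13616495e-03 -2.63555328e-04] [ 0.889037    0.46841168 -0.84870817]
```

View pics/scene0.png

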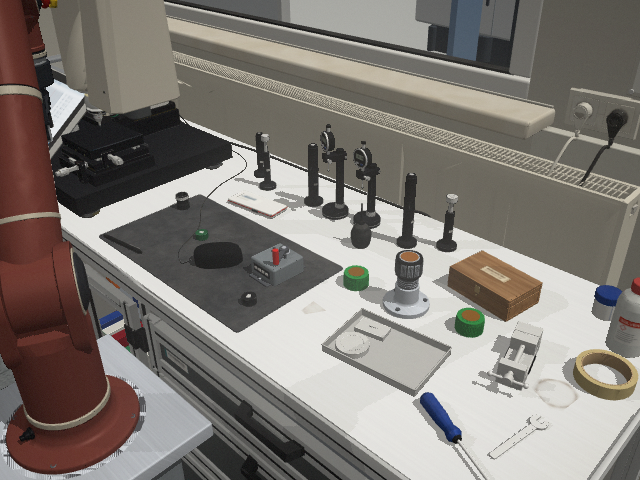

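View pics/side0.png

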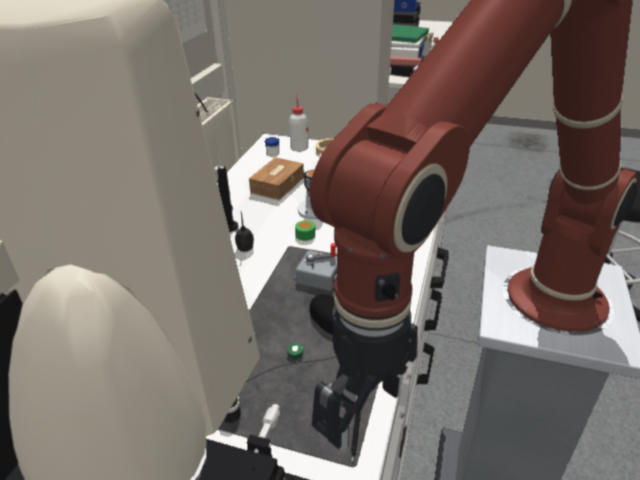

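The scene view shows the collar (black, amber top) on the mount at (408,262). The look-alikes are green collars at (356,277) and (469,322), loose on the bench, so the black one on the metal mount fits the description. The counter is at (277,265) with its red post at (276,256). In the side view the arm hides the mount.

```bash
cat > h.py <<'E'
import numpy as np, cv2
from scipy.spatial.transform import Rotation as Ro
from station import arm, snapshot, camera_info, ticket
def ray(n,uv,pose=None):
    c=camera_info(n); p=np.array([(uv[0]-c['cx'])/c['fx'],(uv[1]-c['cy'])/c['fy']])
    if n!='wrist':
        R=np.array(c['R']); return -R.T@c['t'], R.T@np.array([*p,1])
    r=np.linalg.norm(p); d=np.array([*(p/r*np.sin(r)),np.cos(r)])
    T=c['T_tool_cam']; R=Ro.from_quat(pose[1]).as_matrix()
    return pose[0]+R@T[:3,3], R@T[:3,:3]@d
def atz(o,d,z): return o+d*(z-o[2])/d[2]
def tri(rays):
    A=0;b=0
    for o,d in rays:
        d=d/np.linalg.norm(d); P=np.eye(3)-np.outer(d,d); A=A+P; b=b+P@o
    X=np.linalg.solve(A,b)
    return X,[np.linalg.norm(np.cross(X-o,d/np.linalg.norm(d))) for o,d in rays]
def pose(): return np.array(arm.read_tool_pos()),np.array(arm.read_eef_rot())
def down(yaw): # tool y (closing line) at angle yaw+90deg, x at yaw
    return (Ro.from_euler('z',yaw)*Ro.from_euler('x',np.pi)).as_quat()
def proj(n,X,ps=None):
    c=camera_info(n)
    if n!='wrist':
        p=c['R']@X+c['t']; return p[:2]/p[2]*c['fx']+[c['cx'],c['cy']]
    T=c['T_tool_cam']; R=Ro.from_quat(ps[1]).as_matrix()
    q=T[:3,:3].T@(R.T@(X-ps[0])-T[:3,3]); th=np.arctan2(np.hypot(q[0],q[1]),q[2])
    return q[:2]/np.hypot(q[0],q[1])*th*c['fx']+[c['cx'],c['cy']]
E
python3 - <<'E'
from h import *
for k,uv,z in [("collar",(409,257),.113),("mount",(407,302),.014),("post",(276,249),.0805),("countertop",(277,258),.042),("blower",(361,245),0),("gA",(356,270),.038),("gB",(469,314),.038),("pole",(407,243),0),("pole2",(447,246),0),("box",(452,285),0),("spGreen",(201,234),.0),("black",(249,298),.015),("tray",(387,350),0.01),("pole3",(366,222),0)]:
    X=atz(*ray("scene",uv),z);print(k,X.round(3),np.hypot(*X[:2]).round(3),np.arctan2(X[1],X[0]).round(2))
print(Ro.from_quat(arm.read_eef_rot()).as_matrix().round(2))
E
```

```text
collar [ 0.6   -0.197  0.113] 0.632 -0.32
mount [ 0.595 -0.205  0.014] 0.629 -0.33
post [0.482 0.046 0.081] 0.484 0.1
countertop [0.5   0.065 0.042] 0.504 0.13
blower [0.712 0.014 0.   ] 0.712 0.02
gA [ 0.584 -0.082  0.038] 0.589 -0.14
gB [ 0.617 -0.328  0.038] 0.698 -0.49
pole [ 0.791 -0.058  0.   ] 0.793 -0.07
pole2 [ 0.842 -0.132  0.   ] 0.852 -0.16
box [ 0.721 -0.226  0.   ] 0.755 -0.3
spGreen [0.49  0.324 0.   ] 0.587 0.58
black [0.39  0.03  0.015] 0.391 0.08
tray [ 0.462 -0.261  0.01 ] 0.531 -0.51
pole3 [0.801 0.075 0.   ] 0.805 0.09
[[-0.89  0.45 -0.  ]
 [ 0.45  0.89 -0.  ]
 [-0.   -0.   -1.  ]]
```

```bash
python3 - <<'E'
from h import *
P=[(0.49,0.11,0.30),(0.49,-0.03,0.30),(0.56,-0.15,0.30),(0.54,-0.25,0.30)]
tg=[np.array([.495,.06,.06])]*2+[np.array([.6,-.2,.11])]*2
tiles=[];S=[]
for i,(p,t) in enumerate(zip(P,tg)):
    arm.movep(p,down(np.pi)); arm.pause(.2); ps=pose(); im=snapshot("wrist"); cv2.imwrite(f"pics/w{i}.png",im)
    u=proj("wrist",t,ps).astype(int); x0=np.clip(u[0]-200,0,240);y0=np.clip(u[1]-150,0,180)
    tiles.append(im[y0:y0+300,x0:x0+400]); S.append((ps[0].tolist(),ps[1].tolist(),int(x0),int(y0))); print(u,x0,y0,ps[0].round(4))
import json; json.dump(S,open("s.json","w"))
cv2.imwrite("pics/m1.png",np.vstack([np.hstack(tiles[:2]),np.hstack(tiles[2:])]));print(arm.read_time())
cv2.imwrite("pics/side1.png",snapshot("side"))
E
```

```text
[255 228] 55 78 [0.49   0.1109 0.2999]
[414 228] 214 78 [ 0.4902 -0.0282  0.3   ]
[246 287] 46 137 [ 0.5599 -0.1481  0.3001]
[375 310] 175 160 [ 0.5407 -0.2481  0.3001]
4.6833
```

View pics/m1.png

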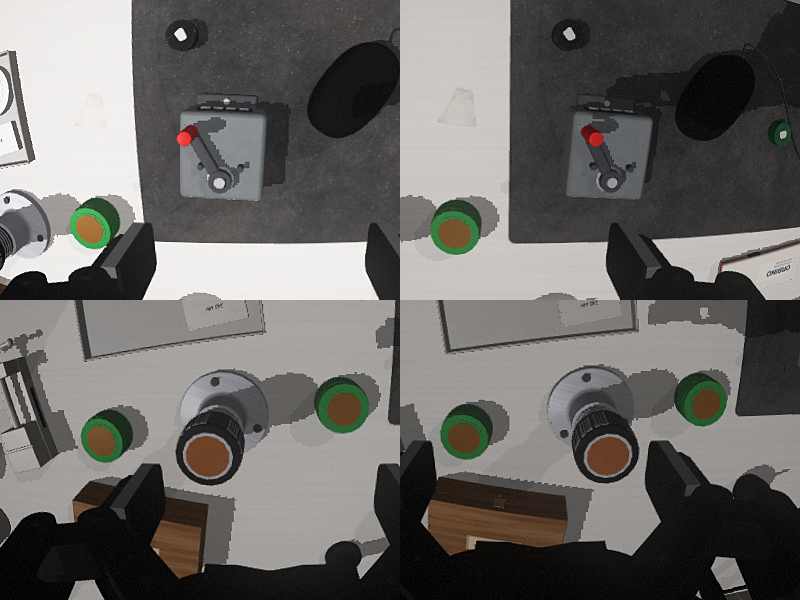

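The montage shows four wrist tiles. Top left: post (184,139), hinge (219,183). Top right: post (596,139), hinge (612,183). The black collar with amber glass on the mount is at (209,457) and (610,455); green loose look-alikes stand at (107,437), (342,405), (465,437) and (701,401). This enlarged crop confirms the black one. The lever points to front and -y, so it is at rest.

```bash
python3 - <<'E'
from h import *; import json
S=json.load(open("s.json")); ps=[(np.array(s[0]),np.array(s[1])) for s in S]; off=[np.array(s[2:]) for s in S]
ims=[cv2.imread(f"pics/w{i}.png") for i in range(4)]
def blob(i,uv,r,lo,hi):
    uv=np.array(uv)+off[i]; m=cv2.inRange(cv2.cvtColor(ims[i],cv2.COLOR_BGR2HSV),lo,hi)
    k=np.zeros_like(m);cv2.circle(k,tuple(int(v) for v in uv),r,255,-1)
    n,l,st,c=cv2.connectedComponentsWithStats(m&k); j=1+np.argmax(st[1:,4]); print(i,uv,c[j],st[j]); return c[j]
red=[blob(i,uv,14,(0,150,200),(12,255,255)) for i,uv in((0,(184,139)),(1,(196,139)))]
gl=[blob(i,uv,30,(5,100,60),(20,255,255)) for i,uv in((2,(209,157)),(3,(210,155)))]
h=[np.array(u)+off[i] for i,u in((0,(219,183)),(1,(212,183)))]
P,e=tri([ray("wrist",red[i],ps[i]) for i in(0,1)]);print("post",P,e)
H,e=tri([ray("wrist",h[i],ps[i]) for i in(0,1)]);print("hinge",H,e)
C,e=tri([ray("wrist",gl[i-2],ps[i]) for i in(2,3)]);print("collar top",C,e)
sc=(409,257); C,e=tri([ray("wrist",gl[i-2],ps[i]) for i in(2,3)]+[ray("scene",sc)]);print("collar3",C,e)
for i in(2,3): print(atz(*ray("wrist",gl[i-2],ps[i]),.113))
for i in(0,1): 
  p=atz(*ray("wrist",red[i],ps[i]),.0805);q=atz(*ray("wrist",h[i],ps[i]),.055);print(p,q,np.linalg.norm((p-q)[:2]),np.arctan2(*(p-q)[1::-1]))
# counter top front corners yaw: edges in tile0
for uv in((180,112),(268,113),(262,201),(180,197)): print(atz(*ray("wrist",np.array(uv)+off[0],ps[0]),.048))
# flange centre
for i,uv in((2,(224,113)),(3,(190,109))): print("flange",atz(*ray("wrist",np.array(uv)+off[i],ps[i]),.014))
E
```

```text
0 [239 217] [238.50649351 216.58441558] [232 210  14  14 154]
1 [410 217] [404.44444444 218.        ] [404 214   3   9   9]
2 [255 294] [253.08734271 292.97483346] [ 232  273   43   41 1351]
3 [385 315] [382.7205524  315.68643379] [ 362  297   42   38 1231]
post [0.48280564 0.04735714 0.07114574] [np.float64(0.00048466114169492527), np.float64(0.00048466114169495086)]
hinge [0.52622799 0.07455453 0.0563871 ] [np.float64(0.00014515602873810181), np.float64(0.00014515602873800817)]
collar top [ 0.60256302 -0.19445854  0.1141599 ] [np.float64(1.614291146783585e-05), np.float64(1.6142911467859395e-05)]
collar3 [ 0.60424588 -0.19452231  0.11026391] [np.float64(0.0006286102965124071), np.float64(0.0008798527829109196), np.float64(0.0004321481304346959)]
[ 0.60305    -0.19466428  0.113     ]
[ 0.60317262 -0.19421862  0.113     ]
[0.48039282 0.04937072 0.0805    ] [0.52653895 0.07439856 0.055     ] 0.052496275040031785 -2.644633486009786
[0.48135798 0.04502516 0.0805    ] [0.52684554 0.07502201 0.055     ] 0.05448788446146949 -2.5586016518564527
[0.4628952  0.04023144 0.048     ]
[0.4643891 0.1181881 0.048    ]
[0.54644001 0.11318608 0.048     ]
[0.54306729 0.03590723 0.048     ]
flange [ 0.59864861 -0.19282473  0.014     ]
flange [ 0.59961783 -0.19589973  0.014     ]
```

```bash
python3 - <<'E'
from h import *; import json
S=json.load(open("s.json")); c=[]
for i,uv in((0,(239,217)),(1,(410,217))):
    im=cv2.imread(f"pics/w{i}.png").astype(int); m=((im[...,2]>225)&(im[...,2]>2.5*im[...,1])); 
    ys,xs=np.nonzero(m); k=np.hypot(xs-uv[0],ys-uv[1])<14; c.append((np.median(xs[k]),np.median(ys[k]))); print(c[-1],k.sum())
P,e=tri([ray("wrist",c[i],(np.array(S[i][0]),np.array(S[i][1]))) for i in(0,1)]);print("post",P,e)
H=np.array([.5267,.0747]); print(np.linalg.norm(P[:2]-H),np.arctan2(*(P[:2]-H)[::-1]))
yaw=-.05;q=down(np.pi+yaw); n=np.array([-np.sin(yaw),np.cos(yaw)])
def ctr(v,gap=0.021):
    a=np.pi+.55+yaw-v; return H+.052*np.array([np.cos(a),np.sin(a)])-n*gap
print(ctr(0,0))
arm.move_gripper(0.0,40)
s=ctr(0,.05); arm.movep([*s,.22],q); arm.line_to([*s,.133]); arm.pause(.2); f0=np.array(arm.read_ft_force())
print("start",arm.read_tool_pos(),f0)
for v in np.r_[-.1,np.arange(0,1.16,.1),np.arange(1.12,1.3,.03)]:
    arm.line_to([*(ctr(v) if v>=0 else ctr(0,.026)),.133],.06); f=np.array(arm.read_ft_force())-f0; print(round(v,2),f.round(1))
    if np.linalg.norm(f)>9: break
arm.pause(.15); print(arm.read_tool_pos(),(np.array(arm.read_ft_force())-f0).round(1),arm.read_time())
cv2.imwrite("pics/stop_w.png",snapshot("wrist")); cv2.imwrite("pics/stop_s.png",snapshot("scene")[200:330,200:360])
E
```

```text
(np.float64(238.0), np.float64(217.0)) 138
(np.float64(nan), np.float64(nan)) 0
post [nan nan nan] [np.float64(nan), np.float64(nan)]
nan nan
[0.48106571 0.04976987]
start [ 4.79187025e-01 -2.59325711e-04  1.33927504e-01] [ 0.49049292  0.75888482 -0.2306545 ]
-0.1 [-1.3 -0.7  0.1]
0.0 [-0.1 -0.2  0.2]
0.1 [-0.9 -2.9  0.5]
0.2 [-2.  -3.5  1.2]
0.3 [-1.7 -3.9 -0.6]
0.4 [-2.  -2.9 -0.4]
0.5 [-2.6 -2.4 -0.7]
0.6 [-2.  -4.1  0.4]
0.7 [-2.9 -3.9  0.4]
0.8 [-2.7 -3.6 -0.2]
0.9 [-2.6 -4.6  0.5]
1.0 [-3.5 -5.1 -1.2]
1.1 [-3.4 -4.5 -1. ]
1.12 [-2.9 -4.3  0.6]
1.15 [-4.  -7.2  1.4]
1.18 [-6.4 -8.3  2.7]
[0.48336374 0.08398283 0.13280098] [-5.5 -8.4  3.3] 11.9333
  return _methods._mean(a, axis=axis, dtype=dtype,
  ret = ret.dtype.type(ret / rcount)
```

View pics/stop_w.png

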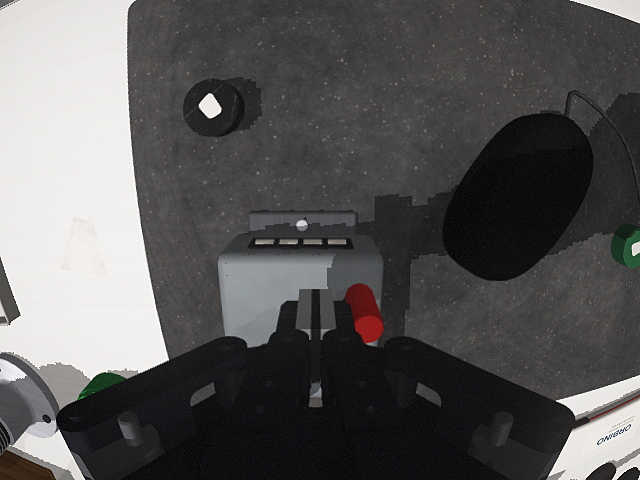

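The red post is pushed to the counter's +y edge: post top at (369,328), closed fingers at (316,300). I'll compute the lever angle from that pixel, push a little further to be safe, and retreat.

```bash
python3 - <<'E'
from h import *
H=np.array([.5267,.0747]);yaw=-.05;n=np.array([-np.sin(yaw),np.cos(yaw)])
ps=pose(); p=atz(*ray("wrist",(370,329),ps),.0805); d=p[:2]-H; a=np.arctan2(d[1],d[0]); print(p,np.linalg.norm(d),"v",(np.pi+.55+yaw-a))
x=ps[0][:2]; f=np.linalg.norm(arm.read_ft_force())
for i in range(4):
    x=x+n*.0015; arm.line_to([*x,.133],.05); arm.pause(.05); f=np.linalg.norm(arm.read_ft_force()); print(f, arm.read_tool_pos()[:2])
    if f>14: break
arm.pause(.1)
s=H+.052*np.array([np.cos(np.pi+.55+yaw),np.sin(np.pi+.55+yaw)])-n*.06
arm.line_to([*s,.133],.15); arm.pause(.3); print(arm.read_ft_force(),arm.read_time())
arm.line_to([*s,.30],.25); arm.move_gripper(1.0)
arm.movep([.56,-.15,.30],down(np.pi)); arm.pause(.2)
im=snapshot("scene")[170:330,220:460]; cv2.imwrite("pics/back.png",cv2.resize(im,(720,480),interpolation=cv2.INTER_CUBIC)); print(arm.read_time())
E
```

```text
[0.48350823 0.10501155 0.0805    ] 0.05276664640438853 v 1.111926349572531
7.614189259210084 [0.48301885 0.08375528]
8.285021267256809 [0.48306467 0.08405074]
11.022719468605034 [0.48309206 0.08431083]
13.086165630409017 [0.48311734 0.08455381]
[-0.4342709   0.35435425  0.17005447] 14.45
16.9917
```

View pics/back.png

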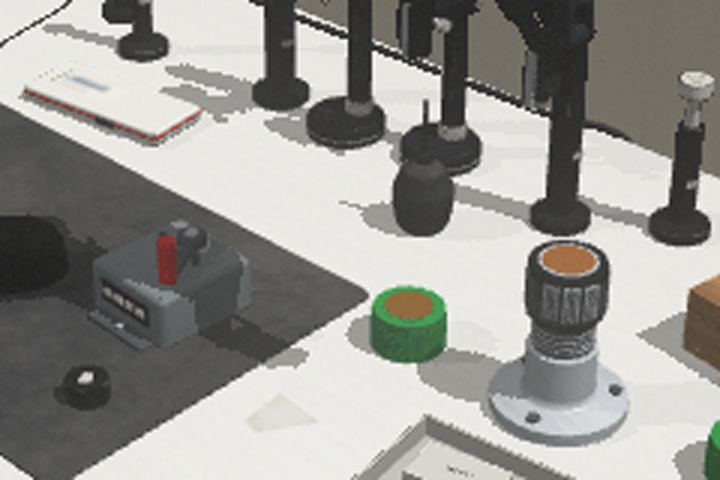

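The lever is back at rest (post at (167,258) in the crop, pointing front and -y) after reading about 1.11 rad at the stop. The black collar is undisturbed at (568,290) on the mount. Now the grasp and the first press.

```bash
python3 - <<'E'
from h import *
C=[.602,-.1945]
for y in np.arange(-3,3.2,.5):
    j=arm.ik([*C,.25],down(y)); print(round(y,1),None if j is None else np.round(j[6],2),end='; ')
ok=[(arm.ik([*C,.25],down(y))[6],y) for y in np.arange(-3.1,3.2,.1) if arm.ik([*C,.25],down(y)) is not None]
j,y0=min(ok,key=lambda t:abs(t[0]+1.2)); print("\nstart",j,y0)
arm.movep([*C,.25],down(y0)); print(arm.read_joint_positions())
arm.line_to([*C,.150],.1); arm.pause(.2); f0=np.array(arm.read_ft_force()); p0=arm.read_tool_pos();print(p0,f0)
arm.move_gripper(0.0,40); arm.pause(.2)
print(arm.read_opening(),arm.read_finger_force(),arm.read_tool_pos(),np.array(arm.read_ft_force())-f0,arm.read_time())
np.savez("g.npz",y0=y0,f0=f0)
cv2.imwrite("pics/grip.png",np.hstack([snapshot("scene")[170:330,300:500].repeat(2,0).repeat(2,1),cv2.resize(snapshot("wrist"),(400,320))]))
E
```

```text
-3.0 2.01; -2.5 2.43; -2.0 2.63; -1.5 2.8; -1.0 -1.57; -0.5 -1.07; 0.0 -0.57; 0.5 -0.31; 1.0 0.11; 1.5 0.52; 2.0 0.93; 2.5 1.35; 3.0 1.77; 
start -1.1694040408767334 -0.5999999999999979
[-0.27974196  0.89709757  1.1321082   1.56469324 -0.84664731  1.23673968
 -1.1691951 ]
[ 0.60221371 -0.19465292  0.15066255] [-0.47242054 -0.05749585 -0.05273054]
0.5876012571410959 41.3630429841578 [ 0.60201853 -0.19460995  0.15041533] [-0.92247273  1.08049518  4.04457774] 21.5
```

View pics/grip.png

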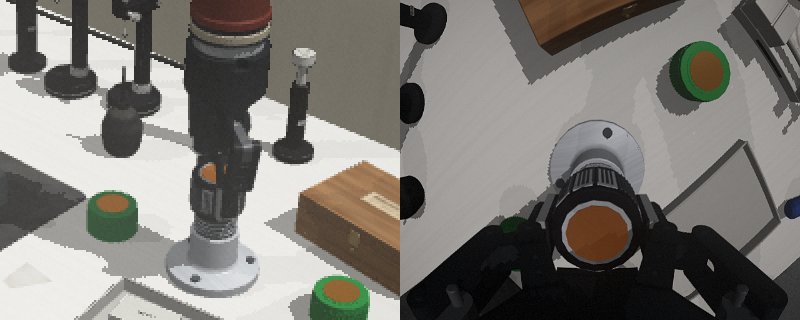

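The black collar is gripped squarely: glass at (597,233) in the right half, fingers on both sides, opening 0.588. Now turn while pressing gently.

```bash
python3 - <<'E'
from h import *
g=np.load("g.npz");y0=float(g['y0']);f0=g['f0'];C=[.602,-.1945]
arm.line_to([*C,.146],.03); arm.pause(.15); z0=arm.read_tool_pos()[2]; print(z0,(np.array(arm.read_ft_force())-f0).round(1),arm.read_opening())
q=np.array(arm.ik([*C,.146],down(y0))); print(q.round(3))
t=0
while t<2.4:
    t+=.08; q2=q.copy(); q2[6]+=t; arm.move_j(q2)
    z=arm.read_tool_pos()[2]; f=np.array(arm.read_ft_force())-f0; m=arm.read_wrist_torque()[2]
    print(round(t,2),round(z,4),f.round(1),round(m,2))
    if z<z0-.0018: break
    if np.linalg.norm(f)>25: print("high"); break
arm.pause(.2); print(arm.read_tool_pos(),arm.read_joint_positions()[6]-q[6],arm.read_time())
E
```

```text
0.15007957942578623 [-4.6  4.9 20.3] 0.5882016869412976
[-0.248  1.009  1.036  1.653 -0.973  1.078 -1.078]
0.08 0.1501 [-2.9  3.3 18.6] 0.23
0.16 0.1501 [-3.3  4.  18.6] 0.19
0.24 0.15 [-3.   3.6 18.9] 0.2
0.32 0.1501 [-2.7  4.9 19.8] 0.19
0.4 0.1501 [-3.   3.6 18.9] 0.22
0.48 0.1501 [-3.1  3.2 18.5] 0.17
0.56 0.1501 [-1.9  4.3 19.4] 0.2
0.64 0.1501 [-2.2  3.1 19.6] 0.14
0.72 0.1501 [-3.2  2.7 19.1] 0.15
0.8 0.1501 [-1.1  3.2 18. ] 0.19
0.88 0.1501 [-3.2  2.7 18.5] 0.18
0.96 0.1501 [-2.6  3.  18. ] 0.18
1.04 0.1501 [-1.9  2.2 17.4] 0.24
1.12 0.1501 [-2.2  2.9 18.1] 0.18
1.2 0.15 [-1.7  2.8 17.3] 0.11
1.28 0.1499 [-1.2  1.5 16.4] 0.15
1.36 0.1492 [-0.2  1.4 13.8] 0.09
1.44 0.1455 [ 0.5 -1.7  0.2] 0.05
[ 0.60207243 -0.19482508  0.14547072] 1.4390989929892921 26.7333
```

```bash
python3 - <<'E'
from h import *
g=np.load("g.npz");f0=g['f0'];C=[.602,-.1945]
arm.move_gripper(0.0,60)
for z in (.1425,.140,.1375,.135,.134,.133,.132,.131):
    arm.line_to([*C,z],.03); arm.pause(.15); f=np.array(arm.read_ft_force())-f0; print(z,np.round(arm.read_tool_pos(),4),f.round(1),arm.read_opening(),round(arm.read_wrist_torque()[2],2))
    if f[2]>20: break
arm.pause(.5)
print(arm.read_tool_pos(),(np.array(arm.read_ft_force())-f0).round(1),arm.read_finger_force(),arm.read_time())
w=snapshot("wrist"); cv2.imwrite("pics/home.png",np.hstack([cv2.resize(snapshot("scene")[190:320,340:480],(345,320),interpolation=cv2.INTER_CUBIC),cv2.resize(w,(427,320))]))
E
```

```text
0.1425 [ 0.6021 -0.1949  0.1428] [ 2.1 -2.8  0.1] 0.5810700832185612 0.07
0.14 [ 0.6021 -0.1948  0.1404] [ 1.5 -1.9  3.8] 0.5814287795404955 0.01
0.1375 [ 0.6021 -0.1949  0.1379] [ 0.9 -2.   5.6] 0.5786921394761904 0.06
0.135 [ 0.6021 -0.1948  0.1356] [ 0.4 -2.2  6.1] 0.5795672227902734 0.03
0.134 [ 0.6021 -0.1949  0.1356] [ 0.2 -0.6  9. ] 0.5848877620842275 0.02
0.133 [ 0.6021 -0.1949  0.1355] [-1.9  0.4 15.8] 0.5835888522766205 0.06
0.132 [ 0.6021 -0.1949  0.1355] [-3.2  1.7 18.5] 0.5862085446845948 0.0
0.131 [ 0.602  -0.1949  0.1355] [-4.7  2.1 23.7] 0.5833196738797255 0.01
[ 0.60203456 -0.19495302  0.1354538 ] [-4.1  2.3 23.4] 64.430215023458 30.6667
```

View pics/home.png

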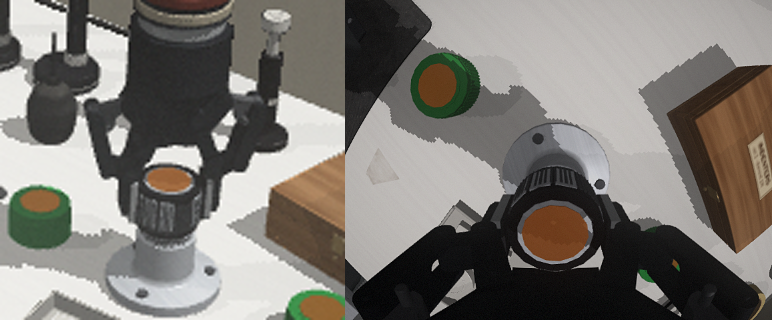

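The collar sits down near the column and the sleeve coils are hidden (glass (168,180) left, (556,232) right). It travelled about 14.6 mm to a hard stop with 23 N of push, still gripped.

```bash
python3 -c "
from station import ticket; print(ticket.finish_job())"
```

```text
the job is handed in; nothing more can be done
None
```

I handed the job in with the lever swung to its stop (about 1.11 rad) and sprung back, and the black collar dropped over its pins and held gripped at its hard stop with about 23 N; the hand-in returned no verdict.

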